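Clear the badge reader's catch tray and hold its run lever

TASK

Move the two yellow badge cassettes from the reader's catch tray into the blue tote. Then push the console's red sprung run lever down until it is level, halfway down at the green band of the gauge plate, never as far as its lower stop, hold it level for at least three seconds, and finish while still holding it there. Leave everything else on the bench where it is.

Things in the scene. Friction and masses are not known exactly. Their poses are not given: they have to be found in the camera images.
- reader: White desktop badge reader, fixed, with a grey catch tray before it. Origin: under the centre of the catch tray, on the bench. The tray is 270 (x) by 180 (y) mm outside, walls 4 mm thick and 26 mm high, floor 4 mm above the bench. On its -y side follow a 50 mm high step (reaching from y -92 to -182 mm) and then the 230 mm high machine (x +-170 mm).
- cassette1: Yellow rigid plastic badge cassette with a blue window, 60 (x) by 36 (y) by 20 (z) mm, about 45 g, lying flat on the floor of the catch tray. Origin: centre of its underside; z up.
- cassette2: The second yellow badge cassette, the same as the first, elsewhere in the catch tray, at least 110 mm from it centre to centre.
- tote: Blue open-topped tote, loose, 0.5 kg, 190 (x) by 160 (y) by 60 (z) mm, walls and floor 4 mm thick. Origin: centre of its underside; z up. It stands beside the console; the two may change places.
- console: Grey lever console fixed to the bench, 210 (x) by 110 (y) by 45 (z) mm. Origin: centre of its underside. Its lever reaches toward its -x end. A black gauge plate 50 (x) by 6 (y) mm, top at z 130 mm, stands at x -70, y +50 mm; its green band is centred at z 100 mm, where the lever's end is when level, and the red band below it, at 68 mm, marks too far.
- lever_hinge (a point): The lever's hinge: fixed on the console at x +50, y 0, z 100 mm of the console's frame, with its axes parallel to the console's; the hinge axis runs along y.
- lever_pad (a point): Centre of the top face of the red pad at the lever's end, 120 mm from the hinge along the lever and 8 mm above the lever's centre line through the hinge. The pad is 50 mm long, 46 mm wide, 16 mm thick; this point moves with the lever, its z is normal to the pad's face.
- lever (a joint): Angle of the red run lever in rad: 0 released, with the end raised 0.35 rad (20 degrees) above level by its spring; 0.35 when level; 0.65 at its lower stop. It grows as the pad is pushed down. A push on the pad's centre takes about 2 N to start, 6 N when level and 9 N at the stop; it springs back when let go.
- monitor: Bystander: yellow hand-held contamination monitor with a blue foot, 200 by 120 by 140 mm, standing at the left of the bench. Origin: centre of its underside.
- tape_roll: Bystander: pale roll of stickers, 70 mm across, 35 mm high. Origin: centre of its underside.
- pen_cup: Bystander: black cup, 68 mm across, 85 mm high, between the robot and the console and tote. Origin: centre of its underside.
- grey_cassette: Bystander: grey reference cassette with an orange window, 60 by 36 by 20 mm, lying on the bench beyond the tote and console; it is not to be collected. Origin: centre of its underside.
- driver: Bystander: screwdriver lying on the bench just in front of the robot. Origin: at its underside.
There are look-alikes about, which are no part of the job. Leave any purple look-alike of the cassette2 alone.

How it is judged:
By the outcome, as a careful person would: the job done as asked, in the order asked, and still so for the second after the job is handed in, while the arm keeps its last pose, push and grip.
It also fails if it takes over 72 s, if anything falls off the work surface, if the arm or the gripper's body presses on something with over 40 N, if the wrist force passes 120 N, or if a joint passes its speed limit or range.

ROBOT

A 6-joint arm with a two-finger parallel gripper is mounted at the origin on the work surface. World frame = base frame: x ahead of the robot, y to its left, z up, the work surface at z = 0. Lengths are in m, angles in rad, forces in N, time in s.
With the tool pointing down it reaches from about 0.325 to 1 m from the base axis. Payload 5.1 kg.
Tool frame: the origin (TCP) lies at the very end of the fingers, on their centre line; the grasp point (between the pads) lies 19 mm behind it; z points along the fingers, y is the line along which they close (so a half turn about z gives the same grasp; the last joint's range is limited). The gripper opens to 85 mm and grips with 20 to 120 N. Pads are 22 mm wide; open, the fingers measure 114 mm over their backs; the gripper's body (76 mm by 85 mm) begins 54 mm behind the grasp point. The pads swing forward as they close: fully open they stand 13 mm farther back than shut.
Start: joints at [1.136, 0.124, 1.65, -0, 1.367, -0.083], TCP at [0.224, 0.61, 0.231] pointing down, gripper open.
Joint ranges: [-2.61, 2.61], [-1.02, 2.33], [0.03, 2.71], [-1.35, 4.49], [0.32, 2.68], [-2.91, 2.91]. Speed limits (rad/s): [2.57, 2.57, 3.14, 3.14, 3.14, 3.14].

INTERFACE

Orientations are given as a unit quaternion [w, x, y, z].
In Python, from plant import manip gives the robot as it stands. Calls block until the motion is done:
- manip.move_to(position, orientation): joint-space move of the TCP to a pose.
- manip.movel(position, attitude=None, feed=0.15, max_force=None): straight line of the TCP; attitude=None keeps the orientation; feed is the mean speed in m/s. With max_force (N) it stops when the force on the tool has changed by that much, and returns True; else False.
- manip.move_j(angles): joint-space move.
- manip.move_gripper(opening, strength=None): finger opening in m; strength is the grip in N (None keeps the last); returns when the fingers have stopped.
- manip.sleep(seconds).
- manip.ik(position, orientation): joint angles nearest the present ones, or None.
- manip.state(): the state.
- manip.camera(name): name is "scene" or "top"; returns a dict with "color" (400x640x3 uint8, blue, green, red), "z_map" (400x640 float32, m along the optical axis (not along the pixel's ray), 0 where there is no reading), "mtx" (3x3 intrinsics, pixels), "R" (3x3) and "t" (3): a world point X has camera coordinates R X + t. Camera axes: x right, y down, z forward; pixel columns grow to the right and rows downward; lengths in m; the calibration is good to about 2 mm. A picture is of the moment at which its call begins.
A pose or a line that the arm cannot do raises manip.PlanningError and nothing moves.
- manip.job_done(): hands the job in; it is judged then, once.
Trained networks look in a picture, given as the dict that the camera call returned (one of the last four; its "shot" number tells which), for a name from the list of things; names that differ only in an ending like _2 or _b are one class to them, and where a whole thing is asked for, a point or a joint stands for the part that bears it (a point fixed in the world has none). Each returns a list of dicts, best first, with "score" (0 to 1); they miss things now and then, are a little off and sometimes report something else, mostly with a low value. They report only what shows in the picture. A call takes as long as a camera call. They do not tell look-alikes from the thing itself.
- manip.masks_of(picture, target): "pixels" (400x640 bool, what is visible of it) and "rect" ([left, top, right, bottom] in pixels, round what is visible of it).
The state is a dict: "time": time; "joint_pos": joint angles; "joint_velocities": joint speeds; "effort": joint torques, N m; "position": TCP position; "tcp_rot": TCP orientation; "wrist_force": force on the tool from outside, world axes, zero at the start; "torque": the same for the moment, N m; "finger_gap": finger opening in m; "grip_force": force on a finger pad.
Only numpy, scipy, OpenCV 4.12 (cv2) and the standard library are available. Lean on these libraries where they do the work, as an engineer would, in place of code of your own. Each camera call takes 0.05 s, during which the arm holds its last target. There are 200 camera calls.

## Working session

There is one attempt and no reset: what is moved stays moved. The work goes in short steps, each a Python script; the robot and the scene stay as the last script left them, time stands still between calls to the robot, and variables do not carry over. Pictures are saved under pics/ and viewed, at most 10 in all, crops included, and the job is handed in when it is done.

```bash
mkdir -p pics; cat > h.py <<'E'
import numpy as np, cv2
from plant import manip as m
def cloud(p):
    z=p["z_map"]; v,u=np.indices(z.shape); K=p["mtx"]
    c=np.stack([(u-K[0,2])/K[0,0]*z,(v-K[1,2])/K[1,1]*z,z],-1)
    return (c-p["t"])@p["R"]   # R^T (c-t)
E
python3 - <<'E'
from h import *
for n in ("scene","top"):
    p=m.camera(n); cv2.imwrite(f"pics/{n}0.png",p["color"]); W=cloud(p); np.save(n+"0.npy",W)
    print(n,"cam",-p["R"].T@p["t"])
    for t in ["cassette1","tote","console","lever_pad","reader","pen_cup","grey_cassette","tape_roll","monitor","driver"]:
        for d in m.masks_of(p,t)[:4]:
            k=d["pixels"]&(p["z_map"]>0); q=W[k]
            if len(q): print(t,round(d["score"],2),np.round(d["rect"]),k.sum(),"med",np.median(q,0).round(3),"lo",np.percentile(q,3,0).round(3),"hi",np.percentile(q,97,0).round(3))
print(m.state())
E
```

```text
scene cam [1.14039572 0.82482535 1.16930613]
cassette1 0.55 [270. 168. 291. 181.] 189 med [ 0.514 -0.144  0.019] lo [ 0.483 -0.166  0.005] hi [ 0.54  -0.129  0.025]
cassette1 0.52 [258. 136. 278. 149.] 175 med [ 0.454 -0.299  0.022] lo [ 0.424 -0.325  0.005] hi [ 0.481 -0.281  0.029]
cassette1 0.44 [223. 151. 240. 162.] 191 med [ 0.599 -0.311  0.022] lo [ 0.57  -0.345  0.004] hi [ 0.627 -0.299  0.029]
tote 0.18 [272. 160. 342. 241.] 2815 med [0.546 0.055 0.047] lo [0.436 0.004 0.01 ] hi [0.634 0.104 0.149]
console 0.73 [274. 165. 343. 242.] 2918 med [0.543 0.054 0.047] lo [ 0.432 -0.001  0.004] hi [0.635 0.104 0.149]
console 0.43 [258. 138. 278. 147.] 151 med [ 0.457 -0.298  0.022] lo [ 0.427 -0.323  0.009] hi [ 0.481 -0.281  0.029]
lever_pad 0.68 [297. 163. 332. 201.] 457 med [0.498 0.038 0.136] lo [0.451 0.009 0.107] hi [0.576 0.054 0.156]
reader 0.72 [140.  24. 295. 180.] 13450 med [ 0.536 -0.503  0.13 ] lo [ 0.36  -0.751  0.002] hi [ 0.677 -0.238  0.233]
pen_cup 0.74 [369. 181. 398. 214.] 568 med [0.341 0.171 0.059] lo [0.305 0.138 0.008] hi [0.367 0.199 0.087]
grey_cassette 0.5 
[... 2667 characters left out ...]

{'time': 1.1, 'joint_pos': array([ 1.13638439e+00,  1.23785770e-01,  1.65026876e+00,  7.09553021e-06,
        1.36749683e+00, -8.26006297e-02]), 'joint_velocities': array([-0.00142846,  0.00057632, -0.00064672, -0.00252147, -0.00032768,
       -0.00153151]), 'effort': array([ 5.76644816e-04, -4.23607922e+01, -3.65761399e+01, -6.12665119e-06,
        3.38146219e-04, -1.44964974e-05]), 'position': array([0.22401626, 0.61018067, 0.23134992]), 'tcp_rot': array([1.91846202e-06, 1.75000594e-01, 9.84568328e-01, 2.08476805e-05]), 'wrist_force': array([0.68868086, 0.48539343, 0.15496654]), 'torque': array([-0.01329693, -0.02957358,  0.04796294]), 'grip_force': 0.0, 'finger_gap': 0.08557886629149387}
```

```bash
python3 - <<'E'
import cv2
a=cv2.imread("pics/top0.png"); cv2.imwrite("pics/t1.png",cv2.resize(a[110:310,200:560],None,fx=2.2,fy=2.2,interpolation=cv2.INTER_CUBIC))
E
```

```text
(no output)
```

View pics/t1.png

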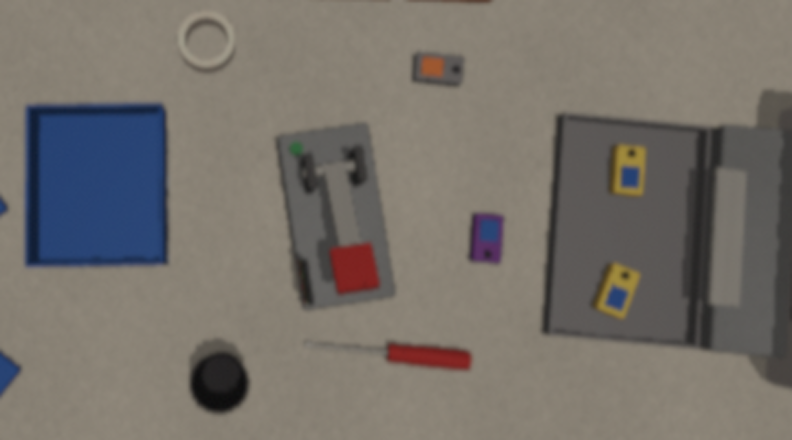

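View pics/scene0.png

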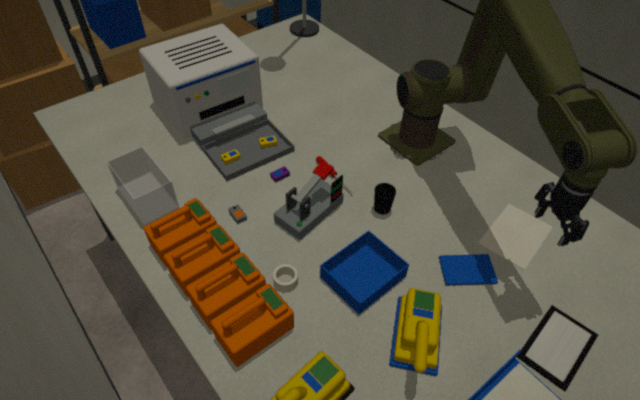

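Top view: yellow cassettes at crop px (629,170) and (618,290) in the tray. The purple look-alike on the bench is at (487,238), the tote at (97,185) and the red pad at (355,267). The two cameras differ by about 8 mm in x, so I'll fit poses in both.

```bash
python3 - <<'E'
from h import *
def rect(P):
    (c,s,a)=cv2.minAreaRect((P[:,:2]*1000).astype(np.float32)); return np.round(c,1),np.round(s,1),round(a,1)
for n in ("top","scene"):
    W=np.load(n+"0.npy"); im=cv2.imread(f"pics/{n}0.png"); hsv=cv2.cvtColor(im,cv2.COLOR_BGR2HSV)
    X,Y,Z=W[...,0],W[...,1],W[...,2]
    H,S,V=hsv[...,0],hsv[...,1],hsv[...,2]
    for name,(cx,cy),r in (("far",(.595,-.314),.05),("near",(.45,-.3),.05)):
        k=(np.hypot(X-cx,Y-cy)<r)&(Z>.016)&(Z<.035)&(S>100); print(n,name,rect(W[k]),k.sum(),np.median(Z[k]))
    k=(abs(X-.55)<.13)&(abs(Y-.33)<.12)&(H>100)&(H<125)&(S>120)&(Z>.045)&(Z<.075); print(n,"tote rim",rect(W[k]),np.percentile(Z[k],90))
    k=(abs(X-.53)<.14)&(abs(Y-.045)<.1)&(Z>.035)&(Z<.055); print(n,"console",rect(W[k]))
    k=(abs(X-.48)<.06)&(abs(Y-.035)<.06)&(Z>.11)&((H<8)|(H>172))&(S>120); print(n,"pad",rect(W[k]),np.median(W[k],0))
    k=(abs(X-.5)<.25)&(abs(Y+.28)<.12)&(Z>.02)&(Z<.032)&(S<80);print(n,"tray",rect(W[k]))
E
```

```text
top far (array([ 592.7, -319. ]), array([37.7, 60. ]), 85.0) 261 0.023328983992486358
top near (array([ 446.5, -305.2]), array([36.3, 60.2]), 70.0) 267 0.023956474077836642
top tote rim (array([554.5, 320.5]), array([181.2, 158.1]), 2.6) 0.061345667564720784
top console (array([525.5,  37.6]), array([210.3, 110.5]), 10.4)
top pad (array([465.6,  27.1]), array([47.6, 45.1]), 10.4) [0.46577009 0.02687761 0.14944283]
top tray (array([ 521.6, -285.4]), array([241.7, 271.7]), 87.2)
scene far (array([ 598.7, -318.9]), array([45.7, 61.6]), 87.5) 130 0.02330184185634108
scene near (array([ 451.5, -303.3]), array([41. , 59.9]), 67.8) 116 0.02341657751323906
scene tote rim (array([555.5, 322.8]), array([193.2, 162.1]), 2.6) 0.061429443029800024
scene console (array([529.8,  39.3]), array([213. , 113.8]), 10.2)
scene pad (array([464.9,  43. ]), array([53.7, 77.5]), 12.1) [0.46782577 0.03095263 0.14794607]
scene tray (array([ 525.8, -281.3]), array([238.2, 278. ]), 89.5)
```

```bash
cat >> h.py <<'E'
def q(phi):  # tool down, y (closing) axis at phi deg
    c=[]
    for d in (0,180):
        a=np.radians((phi+d+90)/2); c.append([0,np.cos(a),np.sin(a),0])
    return c
def goto(p,phi):
    """move_to with the half-turn variant that moves joint 6 least"""
    best=None
    j0=m.state()["joint_pos"]
    for o in q(phi):
        j=m.ik(p,o)
        if j is not None and (best is None or np.abs(j-j0).max()<best[0]): best=(np.abs(j-j0).max(),o)
    m.move_to(p,best[1]); return best
def pick(x,y,phi):
    goto([x,y,.24],phi); m.move_gripper(.062,40)
    m.movel([x,y,.05],feed=.2)
    print("contact",m.movel([x,y,.0065],feed=.06,max_force=8)); s=m.state(); print(s["position"])
    m.move_gripper(0,40); s=m.state(); print("gap",s["finger_gap"],s["grip_force"])
    m.movel([x,y,.06],feed=.1); m.movel([x,y,.25],feed=.25)
def place(x,y,phi):
    goto([x,y,.25],phi); print("gap",m.state()["finger_gap"])
    m.movel([x,y,.07],feed=.25); print("contact",m.movel([x,y,.011],feed=.08,max_force=8))
    m.move_gripper(.055); m.movel([x,y,.1],feed=.12); m.movel([x,y,.25],feed=.25)
E
python3 - <<'E'
from h import *
pick(.595,-.319,85)
s=m.state(); print(s["time"],s["finger_gap"],s["position"])
p=m.camera("top"); cv2.imwrite("pics/t2.png",p["color"][110:310,360:640].repeat(2,0).repeat(2,1))
E
```

```text
contact False
[ 0.59527896 -0.31917101  0.0067756 ]
gap 0.034825123913468085 41.42276644706726
8.8667 0.03494793288628884 [ 0.5940901  -0.31845777  0.24735051]
```

View pics/t2.png

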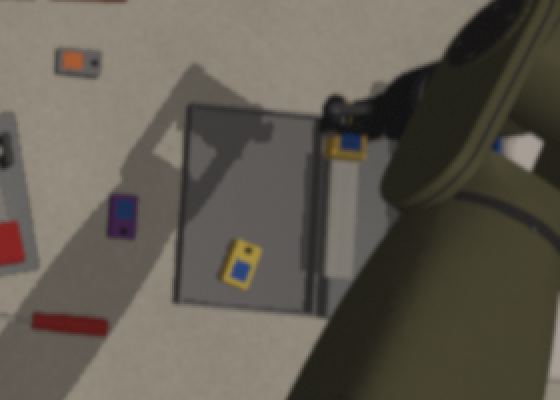

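The first cassette is held at px (345,140), and the second still lies at (242,262).

```bash
python3 - <<'E'
from h import *
place(.600,.323,92.6)
pick(.4485,-.3045,70)
print(m.state()["time"])
place(.510,.319,92.6)
print(m.state()["time"],m.state()["position"])
goto([.458,.0255,.25],100.3)
m.move_gripper(0,40)
for n in ("scene","top"):
    p=m.camera(n); cv2.imwrite(f"pics/{n}3.png",p["color"])
    if n=="scene": cv2.imwrite("pics/s3c.png",cv2.resize(p["color"][130:330,170:470],None,fx=2.5,fy=2.5))
s=m.state(); print(s["time"],s["wrist_force"],s["finger_gap"],s["joint_pos"])
E
```

```text
gap 0.034982152381531954
contact False
contact False
[ 0.44873871 -0.30468906  0.00669847]
gap 0.03542196366331577 41.442521810531616
21.3917
gap 0.035085111321965935
contact False
27.3583 [0.50914424 0.31855705 0.24764599]
29.1667 [-0.24356504  0.88822023 -0.45839807] -0.00012081514546164977 [-6.14694294e-02 -3.28486225e-01  2.03651294e+00  2.26187901e-05
  1.43348767e+00  1.32953402e+00]
```

View pics/s3c.png

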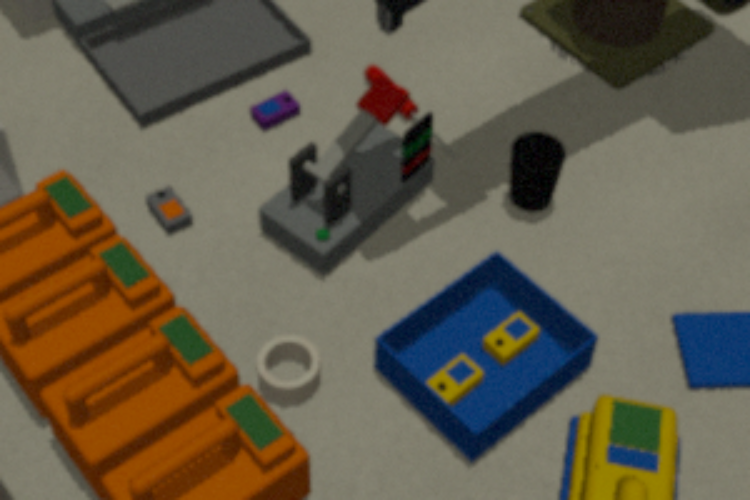

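Both yellow cassettes lie in the tote, at (455,378) and (511,336). Next I press the lever.

```bash
python3 - <<'E'
from h import *
x,y=.458,.0255
m.movel([x,y,.17],feed=.15); print(m.state()["wrist_force"])
m.movel([x,y,.112],feed=.04); s=m.state(); print(s["position"],s["wrist_force"])
m.movel([x,y,.108],feed=.02); m.sleep(.3); s=m.state(); print(s["time"],s["position"],s["wrist_force"],s["torque"])
for n in ("scene","top"):
    p=m.camera(n); W=cloud(p); im=p["color"]; np.save(n+"4.npy",W); cv2.imwrite(f"pics/{n}4.png",im)
    hsv=cv2.cvtColor(im,cv2.COLOR_BGR2HSV); H,S=hsv[...,0],hsv[...,1]
    k=(abs(W[...,0]-.47)<.07)&(abs(W[...,1]-.03)<.07)&(W[...,2]>.07)&((H<8)|(H>172))&(S>120)
    P=W[k]; print(n,k.sum(), np.percentile(P,[5,50,95],axis=0).round(4))
    a=np.radians(10.3); u=(P[:,0]-.527)*np.cos(a)+(P[:,1]-.038)*np.sin(a); t=P[:,2]>np.median(P[:,2])-.006
    print("slope",np.polyfit(u[t],P[t,2],1))
    if n=="scene": cv2.imwrite("pics/s4c.png",cv2.resize(im[140:250,250:370],None,fx=5,fy=5,interpolation=cv2.INTER_CUBIC))
E
```

```text
[0.45593721 0.10477207 0.40824722]
[0.45746143 0.0254432  0.11166324] [-4.21622205 -0.93349264  4.58235373]
32.1 [0.45784443 0.02546046 0.10799284] [-3.9353947  -0.6069414   5.28327234] [-0.09079367  0.69804888 -0.00479762]
scene 186 [[0.437  0.0122 0.0736]
 [0.4657 0.0418 0.108 ]
 [0.4824 0.0789 0.2049]]
slope [0.81581974 0.17672678]
top 2 [[ 0.4013 -0.0121  0.365 ]
 [ 0.402  -0.012   0.3661]
 [ 0.4027 -0.0118  0.3671]]
slope [-1.57457659  0.15838313]
```

View pics/s4c.png

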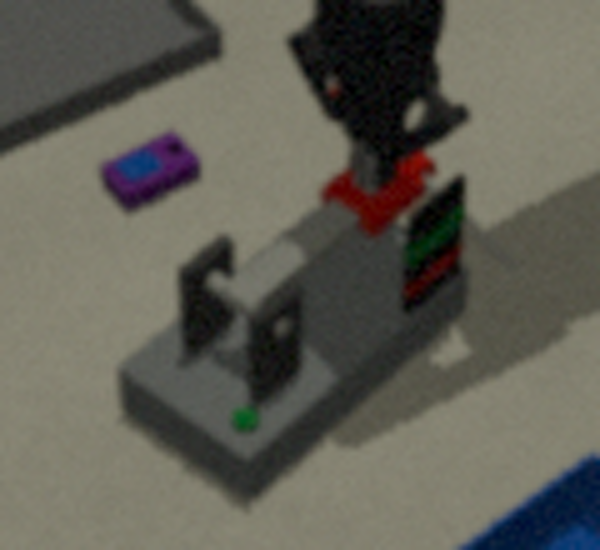

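The pad is pressed and the lever looks about level, near the green band. I'll check the slope of the beam numerically.

```bash
python3 - <<'E'
from h import *
a=np.radians(10.3)
for n in ("scene0","scene4","top0","top4"):
    W=np.load(n+".npy").reshape(-1,3); dx,dy=W[:,0]-(.5295 if "sc" in n else .5255),W[:,1]-(.0393 if "sc" in n else .0376)
    u=dx*np.cos(a)+dy*np.sin(a); v=-dx*np.sin(a)+dy*np.cos(a)
    k=(abs(v)<.011)&(u>-.045)&(u<.04)&(W[:,2]>.085)&(W[:,2]<.16)
    U,Z=u[k],W[k,2]
    for _ in range(4):
        c=np.polyfit(U,Z,1); r=abs(Z-np.polyval(c,U)); g=r<max(.003,2*np.median(r)); U,Z=U[g],Z[g]
    print(n,k.sum(),len(U),"angle above level",-np.arctan(c[0]),"z at hinge",np.polyval(c,.05))
    k=(abs(v)<.03)&(u<-.045)&(u>-.1)&(W[:,2]>.095)&(W[:,2]<.118)
    if k.sum(): print("  pad face",k.sum(),np.median(W[k,2]),np.polyfit(u[k],W[k,2],1)[0])
s=m.state(); print(s["time"],s["position"],s["wrist_force"])
E
```

```text
scene0 227 139 angle above level 0.3589557476716222 z at hinge 0.10704893618555057
scene4 171 127 angle above level -0.0208513522613349 z at hinge 0.10821287725801901
  pad face 153 0.10770227268223316 0.022810927015080015
top0 321 300 angle above level 0.35935523472632885 z at hinge 0.10739194121868152
top4 188 171 angle above level 0.00040648665157649465 z at hinge 0.10735810219058765
32.2 [0.45783492 0.02546118 0.10798625] [-3.4266462  -0.98134484  6.24225394]
```

Measured level: the top camera gives 0.000 rad and 6.2 N, as expected. Hold it, then hand in.

```bash
python3 - <<'E'
from h import *
m.sleep(4.5); s=m.state(); print(s["time"],s["position"],s["wrist_force"])
print(m.job_done())
E
```

```text
36.7 [0.45785182 0.02548057 0.10800831] [-3.13853921 -0.58771375  5.30600627]
the job is handed in; nothing more can be done
None
```

Both yellow cassettes are in the blue tote, and I handed the job in at about 37 s with the run lever held level (top camera 0.00 rad, scene camera within 0.02 rad) for over 4.5 s and still pressed.

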